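# Roll a cylinder sleeve up the ramp of the gauging stand

## Robot

A 7-joint arm with a two-finger parallel gripper is mounted at the origin on the work surface. World frame = base frame: x ahead of the robot, y to its left, z up, the work surface at z = 0. Lengths are in m, angles in rad, forces in N, time in s.
With the tool pointing down it reaches from about 0.4 to 0.875 m from the base axis. Payload 19.3 kg.
Tool frame: the origin (TCP) lies on the centre line of the jaws, within the pads' length; the fingertips stand 14 mm ahead of it and the grasp point (between the pads) lies 5 mm behind it; x points along the fingers, y is the direction in which the jaws open and shut, and the axes are right-handed (so a half turn about x gives the same grasp; the last joint's range is limited). The gripper opens to 85 mm and grips with 20 to 120 N. Pads are 22 mm wide; open, the fingers measure 114 mm over their backs; the gripper's body (76 mm by 85 mm) begins 54 mm behind the grasp point. The pads swing forward as they close: fully open they stand 13 mm farther back than shut.
Start: joints at [1.208, 0.521, -0.036, 1.599, 0.021, 1.021, -0.113], TCP at [0.18, -0.598, 0.245] pointing down, gripper open.
Joint ranges: [-2.91, 2.91], [-0.3, 2.13], [-1.5, 1.42], [0.17, 2.43], [-1.26, 4.41], [0.16, 1.93], [-2.52, 2.52]. Speed limits (rad/s): [1.89, 1.89, 2.39, 2.39, 3.01, 3.01, 3.01].

## Interface

Orientations are given as [roll, pitch, yaw] about the fixed x, y, z axes, in that order (R = Rz(yaw) Ry(pitch) Rx(roll)).
In Python, from workcell import monitor, optics, bot gives the robot as it stands.
- The arm moves only by the tool arm_command, never from a script. Its arguments are lists of equal length, an entry for each row: "delta_pos": the shift along the tool's x, y, z as a fraction of full scale, a list of three; "rotation": the turn, a rotation vector about the tool's x, y, z as a fraction of full scale, a list of three. In form: {"delta_pos": [[dx, dy, dz], ...], "rotation": [[wx, wy, wz], ...]}. A call has 1 to 10 rows; each row shifts and turns the pose as measured when the row begins, along the tool's axes as they then stand; what a row does not reach is not made up. Full scale, the value 1, is 30 mm for a shift and 6 degrees for a turn. A row lasts 1/10 s, in which the tool goes at most 50 mm and 8.59 degrees, less where a joint would pass 70% of its speed; a pose out of reach is approached as far as the arm can. A call with a number of a shift or a turn outside -1 to 1 is refused whole. A call with a gripper value outside its range is refused whole. "gripper" is the closure, from -1 (fully open) to 1 (shut), so that 0 is half open, set as the call begins (left out, the last holds). The fingers move at their own pace and stop on an object; "grip_force" is the grip in N (left out, the last holds). Time passes only in rows, so rows that do not move let the fingers close. It gives the time, the measured TCP pose, the force and the opening at its end, in the units of the state.
- monitor.observe(): the state, without advancing time (a new reading comes with each control period).
- optics.grab_frame(name): name is "scene" or "top"; returns the picture (384x512x3 uint8, red, green, blue); there is no depth.
- optics.camera_params(name): a dict with "fx", "fy", "cx", "cy" (pixels), "origin" and "rotation" of the camera in the world. Camera axes: x right, y down, z forward; pixel columns grow to the right and rows downward; lengths in m; the calibration is good to about 2 mm. A picture is of the moment at which its call begins. camera_params takes no time and is no camera call.
- bot.job_done(): hands the job in, once; it reports no verdict.
The state is a dict: "clock": time; "qpos": joint angles; "qd": joint speeds; "joint_efforts": joint torques, N m; "position": TCP position; "tool_rot": TCP orientation; "force": force on the tool from outside, world axes, zero at the start; "moment": the same for the moment, N m; "grip_width": finger opening in m.
Only numpy, scipy, OpenCV 4.12 (cv2) and the standard library are available. Lean on these libraries where they do the work, as an engineer would, in place of code of your own. Each camera call takes 0.05 s, during which the arm holds its last target. There are 200 camera calls.

## Task

Roll the capped cylinder sleeve up the ramp of the gauging stand with your fingertips, pushing it from behind over the spring keeper until it sits fully home against the stop with the keeper up behind it. Go slowly and keep your fingers on it all the way up, so that it never runs back or shoots ahead, and do not lift it off the stand. Leave it there and leave everything else on the bench alone.

Things in the scene. Friction and masses are not known exactly. Their poses are not given: they have to be found in the camera images.
- sleeve: Cylinder sleeve to be gauged: dull grey iron tube, 84 mm outside diameter, 110 mm long, a dark groove near each end, both ends closed flush by bright orange caps; about 0.6 kg (0.5 to 0.8). It lies on the stand's level infeed, across the ramp, and rolls freely; its axis starts 35 to 85 mm before the ramp's toe. Origin at its centre; y runs along its axis (x and z turn as it rolls).
- stand: Green gauging stand, fixed to the bench: base plate 420 x 136 mm. Origin on the bench, mid-width, 50 mm from the ramp's toe on the ramp's side; x points level towards the ramp's high end, z up. Its level infeed, two steel bars 12 mm above the bench, runs from x = -170 to -50 mm (the toe), with a front lip 8 mm high and side guides 11 mm high, 118 mm apart.
- ramp: Runway of the stand, fixed: two slippery oiled steel bars (17 to 59 mm either side of the middle, open slot between) rising at 7 degrees. Origin on its surface, mid-width, at the toe where the infeed ends; x points up the ramp along its surface, y level across it, z square to it. 220 mm long; its side guides, inner faces 59 mm from the middle, stand 11 mm high.
- home (a point): Where the middle of the sleeve's axis lies when the sleeve is home: 165 mm up the ramp from the toe, 42 mm above the runway.
- stop (a point): Middle of the face of the two dark steel stop pads square across the top of the ramp, 207 mm up it, 42 mm above the runway; the pads reach 56 mm above it. Between them the indicator's stylus sticks out 3 mm and yields softly (under 1 N). The dial indicator behind reaches 60 mm above the runway and 94 mm beyond this face.
- keeper (a joint): Spring keeper: brass roller, 14 mm diameter, 26 mm wide, in the ramp's slot 142 mm up from the toe. Value = how far it is pressed down, m: 0 fully up, 7 mm proud of the runway; 0.007 flush, as the sleeve rides over its middle. Riding over it takes about 3 N of extra push. Past it, it rises behind the sleeve (to about 0.001 to 0.002), presses it to the stop and keeps it there.
- piston: Bystander: aluminium piston standing upright on the bench beside the stand, 72 mm diameter, 64 mm high. Origin at the centre of its underside.
- bearing: Bystander: steel ball bearing lying flat beside the stand, 62 mm diameter, 16 mm high. Origin at the centre of its underside.
- master: Bystander: brass setting master, a disc 84 mm in diameter and 30 mm high with a small knob, 56 mm high in all. Origin at the centre of its underside.
- oil_filter: Bystander: blue canister oil filter standing upright, 68 mm diameter, 80 mm high. Origin at the centre of its underside.
- wrench: Bystander: steel wrench, 170 mm long, lying flat beside the stand. Origin at its middle, x along it.
- screwdriver: Bystander: screwdriver with a red handle, lying on the bench. Origin at its middle, x along it.
- grease_jar: Bystander: amber glass jar with a black lid, 64 mm diameter, 70 mm high. Origin at the centre of its underside.
Mind the look-alikes: they are no part of the job. There is more than one size of the sleeve; the one meant has the size given above.

How it is judged:
At the end, for the whole second after the job is handed in: The sleeve lies at rest on the runway, its axis within 4 mm of home (165 mm up the ramp, 42 mm above the runway) and square across it within 0.06 rad, with the keeper up behind it (pressed down less than 4 mm) (x of sleeve in the frame of ramp between 0.161 and 0.169 m and z of sleeve in the frame of ramp between 0.038 and 0.046 m and angle between the y axis of sleeve and the y axis of ramp, either way round below 0.06 rad and value of joint keeper below 0.004 m and linear speed of sleeve below 0.01 m/s); the robot touches nothing.
It fails at once if the sleeve runs free on the ramp (rolls back or shoots ahead faster than 0.15 m/s with no finger on it, between 20 and 130 mm up the ramp) (x of sleeve in the frame of ramp between 0.02 and 0.13 m and linear speed of sleeve above 0.15 m/s and contact force between each of the fingers, the arm and sleeve below 0.01 N).
It fails at once if the sleeve is shoved or thrown (faster than 0.35 m/s) (linear speed of sleeve above 0.35 m/s).
It fails at once if the sleeve is lifted (more than about 11 mm above the infeed or 12 mm above the runway) (z of sleeve in the frame of ramp above 0.063 m or (x of sleeve in the frame of ramp above 0 m and z of sleeve in the frame of ramp above 0.054 m)).
It fails at once if something else on the bench is moved by more than 20 mm (distance of any of piston, bearing, master, oil_filter, wrench, screwdriver, grease_jar from where it was at the start of the episode above 0.02 m).
It also fails if it takes over 45 s, if anything falls off the work surface, if the arm or the gripper's body presses on something with over 40 N, if the wrist force passes 120 N, or if a joint passes its speed limit or range.

## Working session

There is one attempt and no reset: what is moved stays moved. The work goes in short steps, Python scripts to look and compute and a tool call to move; the robot and the scene stay as the last step left them, time stands still between calls to the robot, and variables do not carry over. Pictures are saved under pics/ and viewed, about 8 in all and at most 12, crops included, and the job is handed in when it is done.

Besides the shell and the picture viewer there is one more tool, called as a command line: name --argument value ..., lists and objects as JSON in quotes. arm_command: Moves the arm, as the interface text tells. Its arguments: {"type":"object","properties":{"delta_pos":{"type":"array","items":{"type":"array","items":{"type":"number"}}},"rotation":{"type":"array","items":{"type":"array","items":{"type":"number"}}},"gripper":{"type":"number"},"grip_force":{"type":"number"}},"required":["delta_pos","rotation"]}

```bash
mkdir -p pics; python3 - <<'E'
from workcell import monitor, optics, bot
import cv2
for n in("scene","top"):
    im=optics.grab_frame(n); cv2.imwrite(f"pics/{n}0.png",cv2.resize(im[:,:,::-1],(800,600),interpolation=cv2.INTER_CUBIC)); print(optics.camera_params(n))
print(monitor.observe())
E
```

```text
{'fx': 484.087039923715, 'fy': 484.087039923715, 'cx': 251.44062288591937, 'cy': 196.5354976983183, 'origin': array([1.32307492, 0.28305465, 1.3493269 ]), 'rotation': array([-2.57162540e+00, -1.44659112e-03,  2.00096703e+00])}
{'fx': 361.75664952597685, 'fy': 361.75664952597685, 'cx': 255.2272133773798, 'cy': 192.31543104827549, 'origin': array([ 0.45951987, -0.08506658,  0.99961999]), 'rotation': array([-3.04223655,  0.01735232, -1.55988801])}
{'clock': 0.1, 'qpos': array([ 1.20776841,  0.52195505, -0.03630362,  1.59992741,  0.02120063,
        1.02104522, -0.11281666]), 'qd': array([-0.00208503, -0.0009428 ,  0.00030605,  0.0007015 ,  0.0019827 ,
        0.00142946,  0.00058524]), 'joint_efforts': array([ 3.48697540e-03, -9.28484273e+01,  1.98436193e+00, -3.70533299e+01,
        1.82259106e-02,  5.35824511e-03, -1.49985402e-05]), 'position': array([ 0.1802959 , -0.59815852,  0.24479158]), 'tool_rot': array([-1.49083272,  1.56984619,  1.94353947]), 'force': array([0.02491242, 0.9499859 , 0.22182479]), 'moment': array([ 0.00941857,  0.00204274, -0.00835561]), 'grip_width': 0.08538034549683048}
```

View pics/scene0.png

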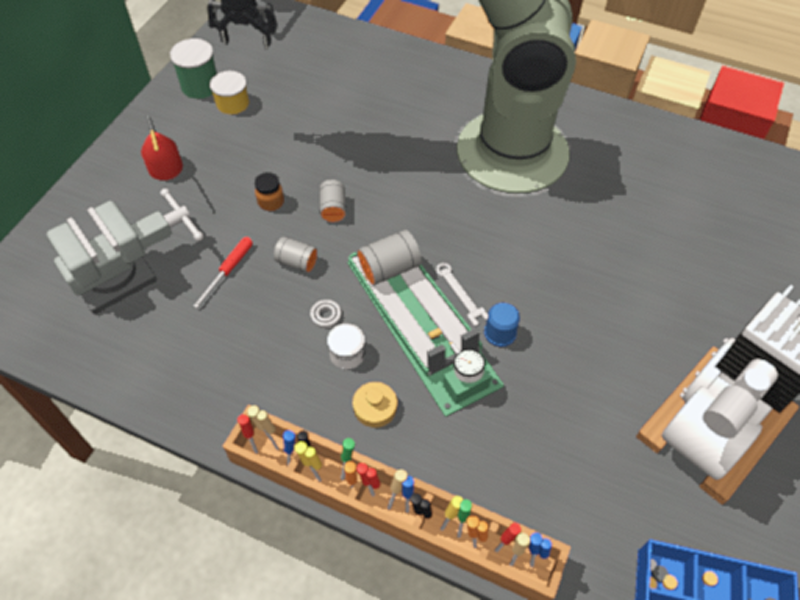

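View pics/top0.png

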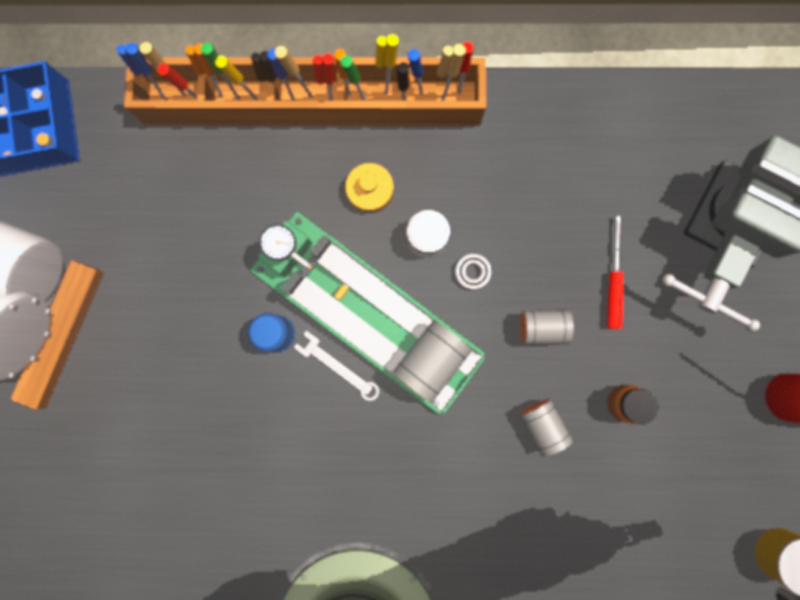

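The scene shows the big sleeve on the stand's infeed. In the top view the stand runs from about (462,384) up-left to (275,240), with the sleeve at about (433,361). Next I'll enlarge the stand.

```bash
cat > h.py <<'E'
import numpy as np
from workcell import monitor, optics, bot
from scipy.spatial.transform import Rotation as R
import cv2
def ray(n,u,v,z):
    p=optics.camera_params(n); M=R.from_euler('xyz',p['rotation']).as_matrix(); o=np.array(p['origin'])
    d=M@np.array([(u-p['cx'])/p['fx'],(v-p['cy'])/p['fy'],1]); return o+d*(z-o[2])/d[2]
def proj(n,P):
    p=optics.camera_params(n); M=R.from_euler('xyz',p['rotation']).as_matrix()
    q=(np.atleast_2d(P)-p['origin'])@M; return q[:,:2]/q[:,2:]*p['fx']+[p['cx'],p['cy']]
def crop(n,x,y,w,h,s,f):
    im=optics.grab_frame(n)[y:y+h,x:x+w,::-1]; cv2.imwrite(f,cv2.resize(im,None,fx=s,fy=s,interpolation=cv2.INTER_CUBIC))
E
python3 - <<'E'
from h import *
crop("top",155,130,160,140,5,"pics/c1.png")
s=.64
for u,v in((440,413),(483,353),(252,270),(297,213)): print(ray("top",u*s,v*s,.006).round(4))
E
```

```text
[ 0.3634 -0.1402  0.006 ]
[ 0.4676 -0.2148  0.006 ]
[0.6107 0.1958 0.006 ]
[0.715  0.1183 0.006 ]
```

View pics/c1.png

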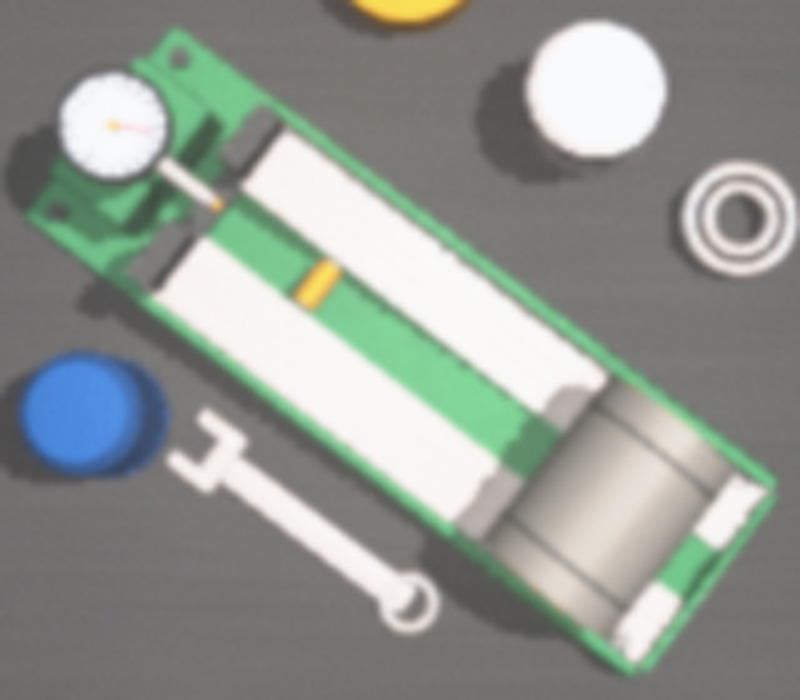

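```bash
cat >> h.py <<'E'
a7=np.deg2rad(7)
def ramp2stand(P):
    P=np.atleast_2d(P).astype(float); c,s=np.cos(a7),np.sin(a7)
    return np.c_[-.05+P[:,0]*c-P[:,2]*s, P[:,1], .012+P[:,0]*s+P[:,2]*c]
def s2w(P,x,y,t):
    P=np.atleast_2d(P); c,s=np.cos(t),np.sin(t)
    return np.c_[x+c*P[:,0]-s*P[:,1], y+s*P[:,0]+c*P[:,1], P[:,2]]
E
python3 - <<'E'
from h import *
from scipy.optimize import least_squares
rp=ramp2stand([[.142,0,.006],[.207,.059,0],[.207,.017,0],[.207,-.017,0],[.207,-.059,0]])
ends=np.array([[-.174,.068,.006],[-.174,-.068,.006],[.246,.068,.006],[.246,-.068,.006]])
P=np.r_[rp,ends]
px=np.array([[318,284],[155,293],[208,236],[243,187],[287,130],[632,672],[775,485],[28,215],[178,28]])/5+[155,130]
f=lambda q:(proj("top",s2w(P,*q))-px).ravel()
r=least_squares(f,[.54,-.01,.93],loss='soft_l1'); print(r.x,np.rad2deg(r.x[2])); print(f(r.x).reshape(-1,2).round(1))
x,y,t=r.x
for n,(u,v) in dict(c=(610,505),front=(548,460),back=(672,550)).items():
    w=ray("top",155+u/5,130+v/5,.054); d=w[:2]-[x,y]; print(n,w.round(4),"stand x,y",d@[np.cos(t),np.sin(t)],d@[-np.sin(t),np.cos(t)])
for n,q in dict(home=[.165,0,.042],toe=[0,0,0]).items(): print(n,s2w(ramp2stand(q),x,y,t))
o=monitor.observe(); print(R.from_euler('xyz',o['tool_rot']).as_matrix().round(3))
E
```

```text
[ 0.51577077 -0.04050959  0.92854028] 53.201439234739404
[[-0.1 -0.1]
 [-0.2  0.7]
 [-1.2 -0.2]
 [-0.4 -0.3]
 [ 0.4 -1.1]
 [-0.2  2.3]
 [ 1.2 -0.5]
 [ 0.2  0.5]
 [ 0.4 -0.2]]
c [ 0.4532 -0.1253  0.054 ] stand x,y -0.10537043609794777 -0.0006572088262837145
front [ 0.4761 -0.0929  0.054 ] stand x,y -0.0656882933881035 0.0003598736395895308
back [ 0.4304 -0.1575  0.054 ] stand x,y -0.1448118705369275 -0.0016681217623642358
home [[0.58085346 0.04649279 0.07379538]]
toe [[ 0.4858206  -0.08054691  0.012     ]]
[[-0.     0.289 -0.957]
 [ 0.001 -0.957 -0.289]
 [-1.    -0.001  0.   ]]
```

arm_command --delta_pos '[[0,0,0],[0,0,0],[0,0,0],[0,0,0],[0,0,0],[0,0,0],[0,0,0]]' --rotation '[[-1,0,0],[-1,0,0],[-1,0,0],[-1,0,0],[-1,0,0],[-1,0,0],[0,0,0]]' --gripper -0.2 --grip_force 40

```text
clock: 0.85
position: [0.1801, -0.5972, 0.2431]
tool_rot: [-2.126, 1.566, 1.961]
force: [-0.7, 0.2, -0.6]
grip_width: 0.0513
```

```bash
cat >> h.py <<'E'
S=(.5158,-.0405,.92854)
def stat(goal=None):
    o=monitor.observe(); M=R.from_euler('xyz',o['tool_rot']).as_matrix(); x,y,t=S
    d=o['position'][:2]-[x,y]; e=np.array([np.cos(t),np.sin(t)]); n=np.array([-e[1],e[0]])
    print("t",o['clock'],"stand xyz",np.round([d@e,d@n,o['position'][2]],4),"F",(o['force']).round(2),"Fx stand",round(o['force'][:2]@e,2),"w",round(o['grip_width'],4))
    G=np.c_[[0,0,-1.],[e[1],-e[0],0],[-e[0],-e[1],0]]
    print("rot err (units)",(R.from_matrix(M.T@G).as_rotvec()/np.deg2rad(6)).round(3),"q",o['qpos'].round(2))
    if goal is not None:
        g=s2w([goal],x,y,t)[0]; print("delta units",(M.T@(g-o['position'])/.03).round(2))
E
python3 -c "
from h import *
stat([-.185,0,.2])"
```

```text
t 0.85 stand xyz [-0.6469 -0.0647  0.2431] F [-0.66  0.22 -0.57] Fx stand -0.22 w 0.0513
rot err (units) [ 0.164 -0.022  0.036] q [ 1.31  0.53 -0.19  1.6   0.11  1.03  0.46]
delta units [  1.48  -1.89 -15.43]
```

arm_command --delta_pos '[[0,-0.15,-1],[0,-0.15,-1],[0,-0.15,-1],[0,-0.15,-1],[0,-0.15,-1],[0,-0.15,-1],[0,-0.15,-1],[0,-0.15,-1],[0,-0.15,-1],[0,-0.15,-1]]' --rotation '[[0.16,0,0],[0,0,0],[0,0,0],[0,0,0],[0,0,0],[0,0,0],[0,0,0],[0,0,0],[0,0,0],[0,0,0]]'

```text
clock: 1.85
position: [0.3297, -0.325, 0.2424]
tool_rot: [-2.013, 1.565, 2.012]
force: [0.3, -0.2, 0.4]
grip_width: 0.0512
```

```bash
python3 -c "
from h import *
stat([-.185,0,.15])"
```

```text
t 1.85 stand xyz [-0.3393 -0.0214  0.2424] F [ 0.33 -0.25  0.4 ] Fx stand -0.0 w 0.0512
rot err (units) [-0.431 -0.024  0.047] q [ 0.9   0.28 -0.3   2.    0.1   0.88 -0.14]
delta units [ 3.1  -0.93 -5.1 ]
```

arm_command --delta_pos '[[0.5,-0.2,-1],[0.5,-0.2,-1],[0.5,-0.2,-1],[0.5,-0.2,-1],[0.5,-0.15,-0.9],[0.3,0,0],[0.3,0,0],[0,0,0]]' --rotation '[[-0.43,0,0.05],[0,0,0],[0,0,0],[0,0,0],[0,0,0],[0,0,0],[0,0,0],[0,0,0]]'

```text
clock: 2.65
position: [0.4012, -0.1834, 0.1473]
tool_rot: [2.352, 1.566, 0.118]
force: [-0.0, -0.1, 0.7]
grip_width: 0.0513
```

```bash
python3 -c "
from h import *
stat([-.185,0,.054]); crop('top',155,130,160,140,5,'pics/c2.png')"
```

```text
t 2.65 stand xyz [-0.183   0.0062  0.1473] F [-0.   -0.06  0.7 ] Fx stand -0.05 w 0.0513
rot err (units) [-0.205 -0.034 -0.035] q [ 0.56  0.4  -0.33  2.15  0.22  0.62 -0.59]
delta units [3.11 0.2  0.07]
```

View pics/c2.png

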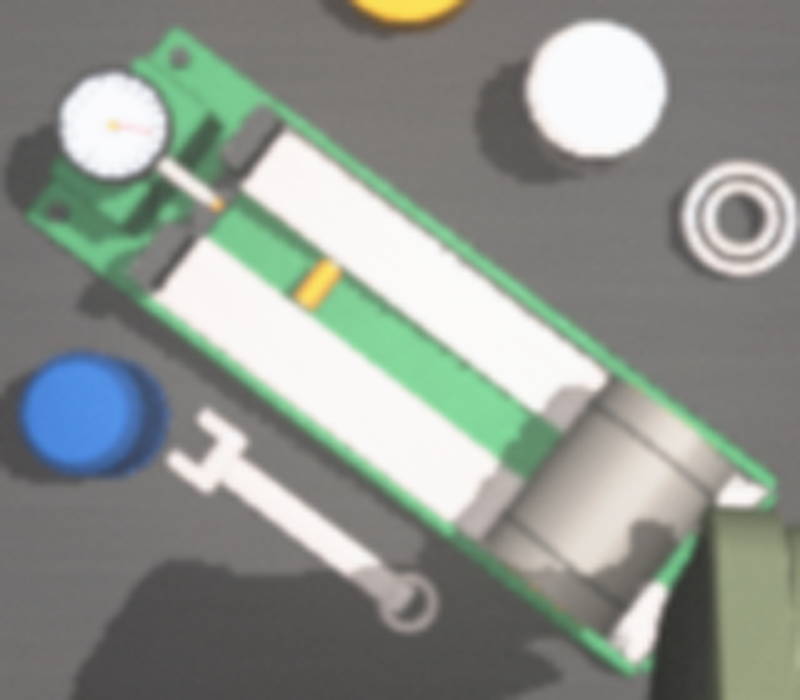

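The sleeve is undisturbed and the arm stands over the infeed end (around 720–800, 520–700), so the way down looks clear.

arm_command --delta_pos '[[0.6,0.2,0],[0.6,0,0],[0.6,0,0],[0.5,0,0],[0.4,0,0],[0.2,0,0],[0,0,0]]' --rotation '[[-0.2,-0.03,-0.03],[0,0,0],[0,0,0],[0,0,0],[0,0,0],[0,0,0],[0,0,0]]'

```text
clock: 3.4
position: [0.4064, -0.1955, 0.0616]
tool_rot: [1.494, 1.563, -0.736]
force: [0.2, -0.5, -0.0]
grip_width: 0.0515
```

```bash
python3 -c "
from h import *
stat([-.158,0,.054]); crop('scene',200,120,160,120,5,'pics/c3.png')"
```

```text
t 3.4 stand xyz [-0.1896 -0.0052  0.0616] F [ 0.2  -0.52 -0.01] Fx stand -0.3 w 0.0515
rot err (units) [-0.155  0.007 -0.078] q [ 0.5   0.58 -0.24  2.18  0.33  0.41 -0.67]
delta units [ 0.25 -0.19 -1.05]
```

View pics/c3.png

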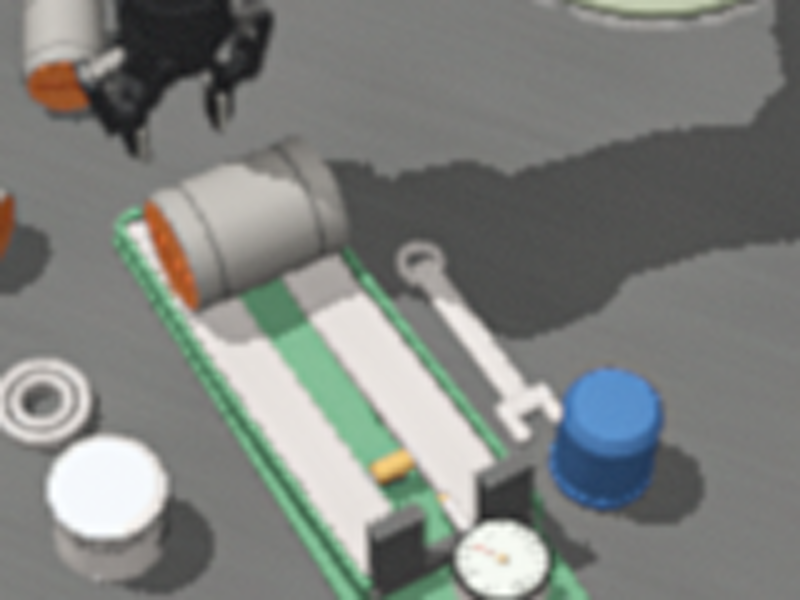

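Fingertips at about (135,150) and (222,120), straddling the line behind the sleeve, clear of everything. Approaching gently.

arm_command --delta_pos '[[0.15,-0.2,-0.2],[0.1,0,-0.2],[0,0,-0.2],[0,0,-0.15],[0,0,-0.1],[0,0,-0.1],[0,0,-0.1],[0,0,0]]' --rotation '[[-0.15,0,-0.08],[0,0,0],[0,0,0],[0,0,0],[0,0,0],[0,0,0],[0,0,0],[0,0,0]]'

```text
clock: 4.25
position: [0.4234, -0.1643, 0.0559]
tool_rot: [1.758, 1.568, -0.455]
force: [0.3, -0.3, -0.4]
grip_width: 0.0514
```

```bash
python3 -c "
from h import *
stat([-.158,0,.054])"
```

```text
t 4.25 stand xyz [-0.1545 -0.0002  0.0559] F [ 0.33 -0.27 -0.38] Fx stand -0.02 w 0.0514
rot err (units) [ 0.008 -0.005 -0.027] q [ 0.42  0.59 -0.23  2.17  0.33  0.41 -0.72]
delta units [ 0.06 -0.01  0.12]
```

arm_command --delta_pos '[[0,0,-0.08],[0,0,-0.08],[0,0,-0.08],[0,0,-0.08],[0,0,-0.08],[0,0,-0.08],[0,0,-0.08],[0,0,-0.08],[0,0,-0.08],[0,0,-0.08]]' --rotation '[[0,0,0],[0,0,0],[0,0,0],[0,0,0],[0,0,0],[0,0,0],[0,0,0],[0,0,0],[0,0,0],[0,0,0]]'

```text
clock: 5.25
position: [0.4386, -0.144, 0.0558]
tool_rot: [1.624, 1.568, -0.589]
force: [0.3, -0.4, 0.0]
grip_width: 0.0512
```

```bash
python3 -c "
from h import *
stat([-.103,0,.055]); crop('scene',200,120,160,120,5,'pics/c4.png')"
```

```text
t 5.25 stand xyz [-0.1291 -0.0002  0.0558] F [ 0.3  -0.36  0.02] Fx stand -0.11 w 0.0512
rot err (units) [-0.002 -0.001 -0.025] q [ 0.37  0.6  -0.23  2.15  0.32  0.42 -0.76]
delta units [ 0.03 -0.01 -0.87]
```

View pics/c4.png

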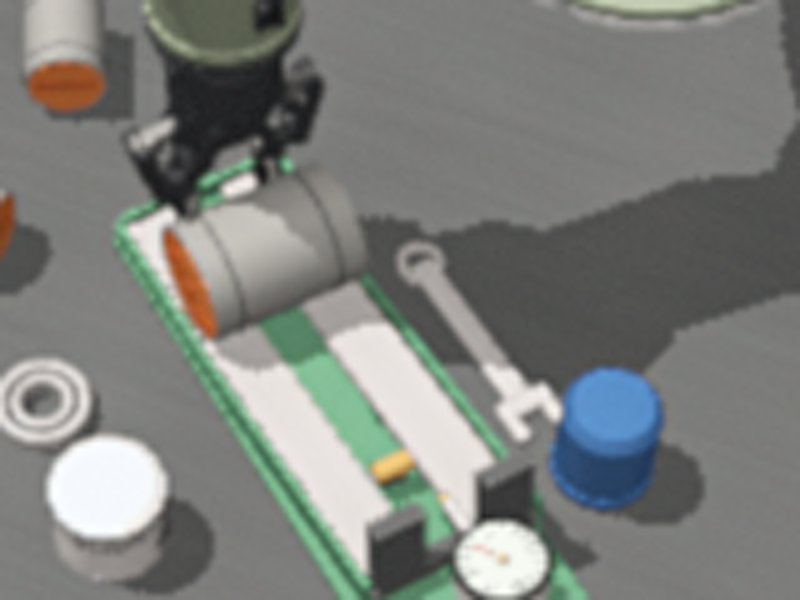

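The sleeve has moved on about 25 mm, square, with the fingers right behind it (at about 190,205 and 265,175). Continuing to the toe and then up the slope.

arm_command --delta_pos '[[0,0,-0.08],[0,0,-0.08],[0,0,-0.08],[0,0,-0.08],[0,0,-0.08],[0,0,-0.08],[0,0,-0.08],[0,0,-0.08],[0,0,-0.08],[-0.01,0,-0.08]]' --rotation '[[0,0,0],[0,0,0],[0,0,0],[0,0,0],[0,0,0],[0,0,0],[0,0,0],[0,0,0],[0,0,0],[0,0,0]]'

```text
clock: 6.3
position: [0.4544, -0.1228, 0.0561]
tool_rot: [1.674, 1.568, -0.539]
force: [0.1, 0.2, -0.4]
grip_width: 0.0509
```

arm_command --delta_pos '[[-0.01,0,-0.08],[-0.01,0,-0.08],[-0.01,0,-0.08],[-0.01,0,-0.08],[-0.01,0,-0.08],[-0.01,0,-0.08],[-0.01,0,-0.08],[-0.01,0,-0.08],[-0.01,0,-0.08],[-0.01,0,-0.08]]' --rotation '[[0,0,0],[0,0,0],[0,0,0],[0,0,0],[0,0,0],[0,0,0],[0,0,0],[0,0,0],[0,0,0],[0,0,0]]'

```text
clock: 7.3
position: [0.4697, -0.1024, 0.0594]
tool_rot: [1.329, 1.568, -0.885]
force: [-0.9, -1.2, 0.6]
grip_width: 0.0512
```

```bash
python3 -c "
from h import *
# goal: sleeve at ramp x=.1
a=ramp2stand([.1,0,.042])[0]; stat([a[0]-.053,0,a[2]+.002]); crop('scene',200,120,160,120,5,'pics/c5.png')"
```

```text
t 7.3 stand xyz [-0.0772 -0.0001  0.0594] F [-0.89 -1.19  0.61] Fx stand -1.48 w 0.0512
rot err (units) [-0.006  0.005 -0.022] q [ 0.27  0.61 -0.23  2.1   0.3   0.46 -0.84]
delta units [-0.28 -0.   -2.28]
```

View pics/c5.png

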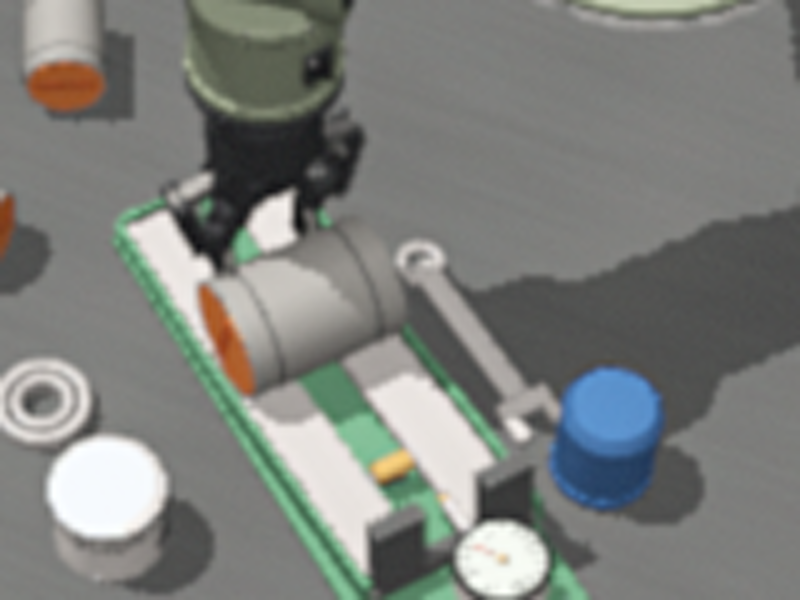

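Force of about 1.5 N shows contact; the sleeve is square on the ramp (centre about 300,310) and all is clear.

arm_command --delta_pos '[[-0.01,0,-0.08],[-0.01,0,-0.08],[-0.01,0,-0.08],[-0.01,0,-0.08],[-0.01,0,-0.08],[-0.01,0,-0.08],[-0.01,0,-0.08],[-0.01,0,-0.08],[-0.01,0,-0.08],[-0.01,0,-0.08]]' --rotation '[[0,0,0],[0,0,0],[0,0,0],[0,0,0],[0,0,0],[0,0,0],[0,0,0],[0,0,0],[0,0,0],[0,0,0]]'

```text
clock: 8.35
position: [0.4853, -0.0812, 0.0627]
tool_rot: [1.323, 1.569, -0.89]
force: [-1.1, -1.4, 0.4]
grip_width: 0.0512
```

arm_command --delta_pos '[[-0.01,0,-0.08],[-0.01,0,-0.08],[-0.01,0,-0.08],[-0.01,0,-0.08],[-0.01,0,-0.08],[-0.01,0,-0.08],[-0.01,0,-0.08],[-0.01,0,-0.08],[-0.01,0,-0.08],[-0.01,0,-0.08]]' --rotation '[[0,0,0],[0,0,0],[0,0,0],[0,0,0],[0,0,0],[0,0,0],[0,0,0],[0,0,0],[0,0,0],[0,0,0]]'

```text
clock: 9.35
position: [0.501, -0.0602, 0.0659]
tool_rot: [1.3, 1.569, -0.913]
force: [-0.9, -0.4, 0.9]
grip_width: 0.0513
```

```bash
python3 -c "
from h import *
a=ramp2stand([.165,0,.042])[0]; stat([a[0]-.053,0,a[2]+.002])"
```

```text
t 9.35 stand xyz [-0.0246  0.0001  0.0659] F [-0.85 -0.35  0.92] Fx stand -0.79 w 0.0513
rot err (units) [-0.003  0.005 -0.02 ] q [ 0.18  0.62 -0.23  2.04  0.28  0.51 -0.9 ]
delta units [-0.33  0.   -2.68]
```

arm_command --delta_pos '[[-0.01,0,-0.08],[-0.01,0,-0.08],[-0.01,0,-0.08],[-0.01,0,-0.08],[-0.01,0,-0.08],[-0.01,0,-0.08],[-0.01,0,-0.08],[-0.01,0,-0.08],[-0.01,0,-0.08],[-0.01,0,-0.08]]' --rotation '[[0,0,0],[0,0,0],[0,0,0],[0,0,0],[0,0,0],[0,0,0],[0,0,0],[0,0,0],[0,0,0],[0,0,0]]'

```text
clock: 10.35
position: [0.5166, -0.0393, 0.0691]
tool_rot: [1.267, 1.569, -0.947]
force: [-1.4, -1.9, 0.7]
grip_width: 0.0512
```

arm_command --delta_pos '[[-0.007,0,-0.06],[-0.007,0,-0.06],[-0.007,0,-0.06],[-0.007,0,-0.06],[-0.007,0,-0.06],[-0.007,0,-0.06],[-0.007,0,-0.06],[-0.007,0,-0.06],[-0.007,0,-0.06],[-0.007,0,-0.06]]' --rotation '[[0,0,0],[0,0,0],[0,0,0],[0,0,0],[0,0,0],[0,0,0],[0,0,0],[0,0,0],[0,0,0],[0,0,0]]'

```text
clock: 11.35
position: [0.5263, -0.0261, 0.071]
tool_rot: [0.063, 1.565, -2.152]
force: [-2.9, -4.3, 2.4]
grip_width: 0.0512
```

```bash
python3 -c "
from h import *
a=ramp2stand([.165,0,.042])[0]; stat([a[0]-.053,0,a[2]+.002]); crop('scene',200,120,160,120,5,'pics/c6.png')"
```

```text
t 11.35 stand xyz [0.0179 0.0002 0.071 ] F [-2.94 -4.29  2.45] Fx stand -5.19 w 0.0512
rot err (units) [-0.023  0.054 -0.003] q [ 0.11  0.64 -0.23  1.97  0.27  0.57 -0.96]
delta units [-0.17  0.   -1.26]
```

View pics/c6.png

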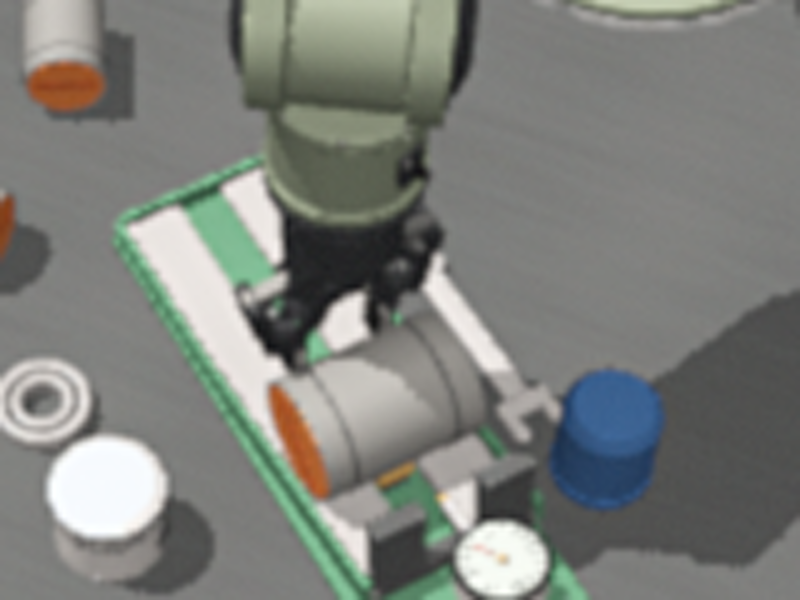

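Sleeve starting onto the keeper (brass visible at about 398,472), 5 N of push, square. Continuing slowly.

arm_command --delta_pos '[[-0.006,0,-0.06],[-0.006,0,-0.06],[-0.006,0,-0.06],[-0.006,0,-0.06],[-0.006,0,-0.06],[-0.006,0,-0.06],[-0.006,0,-0.06],[-0.006,0,-0.06],[-0.006,0,-0.06],[-0.006,0,-0.06]]' --rotation '[[0,0,0],[0,0,0],[0,0,0],[0,0,0],[0,0,0],[0,0,0],[0,0,0],[0,0,0],[0,0,0],[0,0,0]]'

```text
clock: 12.4
position: [0.5382, -0.0103, 0.0729]
tool_rot: [0.079, 1.565, -2.136]
force: [-0.5, -0.6, 1.0]
grip_width: 0.0513
```

```bash
python3 -c "
from h import *
a=ramp2stand([.165,0,.042])[0]; stat([a[0]-.053,0,a[2]+.002])"
```

```text
t 12.4 stand xyz [0.0376 0.0002 0.0729] F [-0.5  -0.63  0.99] Fx stand -0.8 w 0.0513
rot err (units) [-0.023  0.051 -0.004] q [ 0.08  0.65 -0.24  1.94  0.26  0.59 -0.98]
delta units [-0.1  0.  -0.6]
```

arm_command --delta_pos '[[-0.007,0,-0.06],[-0.007,0,-0.06],[-0.007,0,-0.06],[-0.007,0,-0.06],[-0.007,0,-0.06],[-0.007,0,-0.06],[-0.007,0,-0.06],[-0.007,0,-0.06]]' --rotation '[[0,0,0],[0,0,0],[0,0,0],[0,0,0],[0,0,0],[0,0,0],[0,0,0],[0,0,0]]'

```text
clock: 13.2
position: [0.5483, 0.0033, 0.0747]
tool_rot: [0.23, 1.567, -1.985]
force: [0.6, -0.5, 0.0]
grip_width: 0.0513
```

```bash
python3 -c "
from h import *
a=ramp2stand([.165,0,.042])[0]; stat([a[0]-.053,0,a[2]+.002]); crop('scene',240,160,110,90,7,'pics/c7.png')"
```

```text
t 13.2 stand xyz [0.0545 0.0002 0.0747] F [ 0.55 -0.46  0.01] Fx stand -0.04 w 0.0513
rot err (units) [-0.014  0.033 -0.008] q [ 0.06  0.65 -0.24  1.92  0.26  0.6  -0.99]
delta units [-0.04  0.01 -0.04]
```

View pics/c7.png

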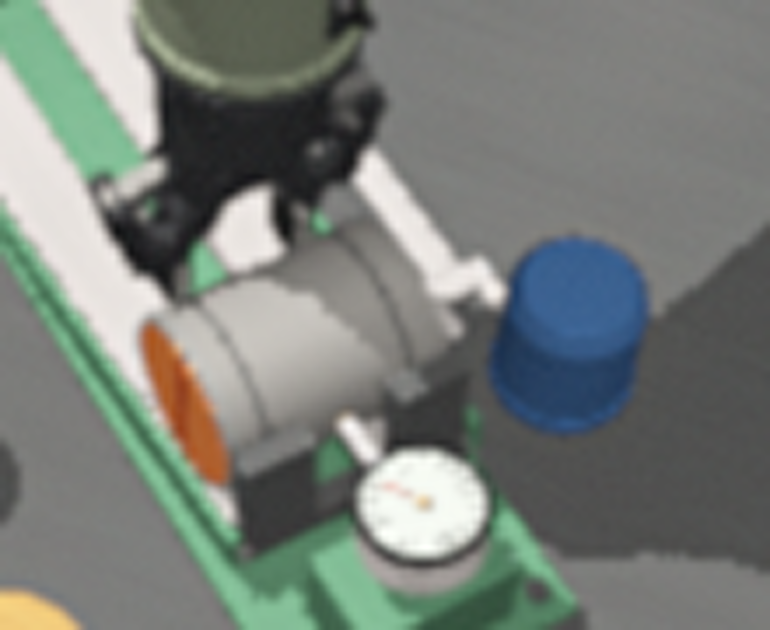

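The sleeve is at or very near the stop pads (at 275,450 and 420,385) with no push force. I'll nudge a little to confirm it's seated.

arm_command --delta_pos '[[-0.005,0,-0.05],[-0.005,0,-0.05],[-0.005,0,-0.05],[0,0,-0.03]]' --rotation '[[0,0,0],[0,0,0],[0,0,0],[0,0,0]]'

```text
clock: 13.65
position: [0.551, 0.0071, 0.075]
tool_rot: [0.024, 1.565, -2.191]
force: [-4.7, -5.7, 3.1]
grip_width: 0.0515
```

```bash
python3 -c "
from h import *
stat()"
```

```text
t 13.65 stand xyz [0.0592 0.0003 0.075 ] F [-4.72 -5.74  3.13] Fx stand -7.43 w 0.0515
rot err (units) [-0.016  0.056 -0.001] q [ 0.05  0.66 -0.24  1.91  0.26  0.61 -1.  ]
```

It is seated firmly (7 N). Backing off straight, then up.

arm_command --delta_pos '[[0,0,0.05],[0,0,0.1],[0,0,0.2],[0,0,0.4],[0,0,0.5],[0,0,0.5],[-0.5,0,0.5],[-1,0,0.5],[-1,0,0.5],[-1,0,0.5]]' --rotation '[[0,0,0],[0,0,0],[0,0,0],[0,0,0],[0,0,0],[0,0,0],[0,0,0],[0,0,0],[0,0,0],[0,0,0]]'

```text
clock: 14.65
position: [0.4749, -0.0902, 0.1802]
tool_rot: [-0.528, 1.559, -2.743]
force: [-0.0, 0.3, 0.3]
grip_width: 0.0511
```

arm_command --delta_pos '[[0,0,1],[0,0,1],[0,0,1],[0,0,1],[0,0,0],[0,0,0]]' --rotation '[[0,0,0],[0,0,0],[0,0,0],[0,0,0],[0,0,0],[0,0,0]]'

```text
clock: 15.25
position: [0.3944, -0.196, 0.1857]
tool_rot: [0.161, 1.56, -2.063]
force: [0.7, 1.4, -0.2]
grip_width: 0.0512
```

```bash
python3 - <<'E'
from h import *
stat()
a=optics.grab_frame('top')[120:270,150:310,::-1]; b=optics.grab_frame('scene')[150:260,210:340,::-1]
a=cv2.resize(a,(426,400),interpolation=2); b=cv2.resize(b,(374,400),interpolation=2)
cv2.imwrite('pics/c8.png',np.hstack([a,b]))
E
```

```text
t 15.25 stand xyz [-0.1972  0.004   0.1857] F [ 0.68  1.44 -0.24] Fx stand 1.56 w 0.0512
rot err (units) [-0.105  0.098 -0.015] q [ 0.55  0.33 -0.28  2.11  0.15  0.72 -0.49]
```

View pics/c8.png

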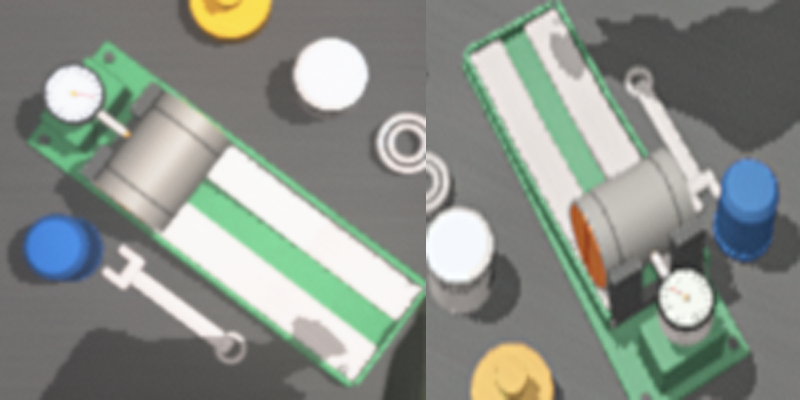

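The sleeve sits square against both pads (top-view centre about 160,160) and the bystanders look unmoved. One numeric check, then hand in.

```bash
python3 - <<'E'
from h import *
print((proj('top',s2w(ramp2stand([.165,0,.042]),*S))-[150,120])*400/150)
print(monitor.observe()['qd'].round(3)); bot.job_done()
E
```

```text
[[162.89755101 161.76267849]]
[-0.018  0.007 -0.01  -0.009 -0.001  0.003 -0.003]
the job is handed in; nothing more can be done
```

I rolled the sleeve up the ramp with half-open fingers at 20–30 mm/s, over the keeper and against the stop. I then backed off and handed the job in at about 15 s of the 45 s.

- **Seating:** a last nudge met a firm 7 N, with the fingers about 4 mm past the point I had calculated for contact. That is within the calibration and pad tolerance. The keeper took about 5 N at the peak.
- **Position:** in the final top view the sleeve lies square against both pads. Its centre, read by eye, is about 3 enlarged pixels (roughly 3 mm) from the projected home point. That check is about as coarse as the 4 mm tolerance.
- **Keeper:** it is hidden under the sleeve, so I could not see it up. I infer it from the push force dropping after the hump and the sleeve staying put once released.
- **Fingers on the sleeve:** force readings showed contact each time I checked on the ramp. Near the stop the push force read about zero, just before the last nudge.
- **Rest of the bench:** nearby bystanders looked unmoved in the last pictures. The screwdriver and grease jar were outside those crops, and the arm kept well away from both.

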